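# Lift the tomato with the tongs and hold it over the saucepan

### The job

Pick up the kitchen tongs, close them on the tomato and lift it with the tongs alone, then hold it still over the middle of the saucepan, a little above the rim and without touching the pan. Finish like that: the program ends while the robot is still holding the tomato up in the tongs. Do not touch the tomato with the gripper itself, and leave the lemon, the onion and the other things where they are.

Things in the scene. Friction and masses are not known exactly. Their poses are not given: they have to be found in the camera images.
- tongs: steel kitchen tongs with black grip sleeves, 265 mm long, 120 g, lying open with the arms side by side. Frame on the middle line: x along the tongs to the jaws, y to the left arm, z up; origin on the underside, midway between the sleeves, near the centre of mass. Hinges 115 mm behind it, jaw middle 105 mm and jaw ends 125 mm ahead
- tongs_grip (a point): where to grip: between the sleeves at half their height, 17 mm above the underside; close along the tongs' y. Sleeves 64 mm long, from 3 to 31 mm high, 60 mm over their outsides when open. A spring holds the tongs open: 3 N at each sleeve when open, 5 N at 42 mm, 8 N fully closed. Each 1 mm less over the sleeves brings the jaws 1.9 mm together
- tongs_jaws (a point): middle between the jaws, 105 mm ahead of the grip point, 18 mm above the underside; what is gripped belongs here. Jaws: shallow upright cups 40 mm long, 36 mm high, 92 mm apart inside (84 mm at the cups' ends) when open; they meet the tomato when the sleeves measure about 42 mm over all, and the sleeves are then parallel
- tongs_left: left arm of the tongs (at +y of the tongs), with its jaw; origin at its hinge, on the underside. It turns inward by up to 0.2 rad about the vertical when squeezed; both arms always turn equally
- tongs_right: right arm of the tongs (at -y of the tongs), mirror image of the left
- tomato: ripe red tomato with a green calyx, about 57 mm wide and 62 mm high with the calyx, 80 g; standing on the worktop; origin at the centre of its underside. It and the lemon may stand either way round (near or far). Wall cupboards hang 0.49 m above the worktop over its rear part, from about x = 0.57 on and left of the hob: keep the wrist low here and draw back before lifting high
- tomato_middle (a point): middle of the tomato, 29 mm above its underside, at its widest height
- pan: small round steel saucepan without a lid, standing on the hob's near left pan support; does not move. Origin at the centre of its underside; 160 mm across, 60 mm high, rim about 104 mm above the worktop
- pan_rim (a point): centre of the saucepan's mouth, at rim height, z up
- lemon: lemon, 83 x 58 x 58 mm, lying beside the tomato; origin under its middle; not to be disturbed
- onion: onion, about 84 mm wide and high, between the tomato and the hob; origin under its middle; not to be disturbed
- coffee_tin: round tin, 104 mm wide, 144 mm high, at the back; bystander
- mug: white spotted mug, 91 mm high, at the back; bystander
- honey_jar: glass jar with a red lid, 65 mm wide, 100 mm high, at the back; bystander
- vinegar: slim glass bottle, 64 mm wide, 230 mm high, at the back; bystander
- salt: salt shaker, 44 mm wide, 90 mm high, at the back; bystander
There are look-alikes about, which are no part of the job. There is more than one size of the tomato; the job needs the smaller.

How it is judged:
By the outcome, as a careful person would: the job done as asked, in the order asked, and still so for the second after the job is handed in, while the arm keeps its last pose, push and grip.
It also fails if it takes over 54 s, if anything falls off the work surface, if the arm or the gripper's body presses on something with over 40 N, if the wrist force passes 120 N, or if a joint passes its speed limit or range.

### The arm

A 7-joint arm with a two-finger parallel gripper is mounted at the origin on a cart in front of the work surface, level with it; the furniture and walls round the work are solid. World frame = base frame: x ahead of the robot, y to its left, z up, the work surface at z = 0. Lengths are in m, angles in degrees, forces in N, time in s.
With the tool pointing down it reaches from about 0.425 to 0.875 m from the base axis. Payload 4.7 kg.
Tool frame: the origin (TCP) lies between the finger pads; the fingertips stand env.finger_overhang ahead of it and the grasp point (between the pads) lies 5 mm behind it (env.finger_overhang is the distance from the TCP to the fingertips, in m); z points along the fingers, y is the line along which they close (so a half turn about z gives the same grasp; the last joint's range is limited). The gripper opens to 87 mm and grips with 3 to 60 N. Pads are 19 mm wide; open, the fingers measure 117 mm over their backs; the gripper's body (75 mm by 190 mm) begins 51 mm behind the grasp point.
Start: joints at [-68.692, 18.392, -4.016, 83.108, 1.295, 78.541, -3.26], TCP at [0.228, 0.609, 0.237] pointing down, gripper open.
Joint ranges: [-163.93, 163.93], [-17.29, 119.83], [-79.2, 71.16], [3.27, 140.29], [-89.18, 269.18], [5.43, 117.66], [-154.24, 154.24]. Speed limits (degrees/s): [147.25, 147.25, 180, 180, 180, 180, 180].

### API

Orientations are given as [roll, pitch, yaw] about the fixed x, y, z axes, in that order (R = Rz(yaw) Ry(pitch) Rx(roll)).
In Python, from cell import telemetry, eyes, env, models gives the robot as it stands. The module is installed in compiled form; this text tells all that it offers.
- The arm moves only by the tool drive_tool, never from a script. Its arguments are lists of equal length, an entry for each row: "angular": the turn, a rotation vector about the tool's x, y, z in rad, a list of three; "delta_pos": the shift along the tool's x, y, z in cm, a list of three; "gripper": the finger opening in cm, from 0 to 8.7. A call has 1 to 20 rows; each row shifts and turns the commanded pose from where the row before left it, along the tool's axes as they then stand; what a row does not reach is not made up. A row lasts 1/10 s, in which the tool goes at most 50 mm and 8.59 degrees, less where a joint would pass 70% of its speed; a pose out of reach is approached as far as the arm can. A call with a gripper value outside its range is refused whole. The fingers move at their own pace and stop on an object; "squeeze" is the grip in N (left out, the last holds). Time passes only in rows, so rows that do not move let the fingers close. It gives the time, the measured TCP pose, the force, the opening and the grip force at its end, in the units of the state.
- telemetry.get_obs(): the state, without advancing time (a new reading comes with each control period).
- eyes.read_camera(name): name is "scene" or "top" or "wrist"; returns a dict with "pixels" (480x640x3 uint8, red, green, blue), "mtx" (3x3 intrinsics, pixels), "D" ([k1, k2, p1, p2, k3] as OpenCV has them; the pictures are not rectified), "origin" and "orientation" of the camera in the world. Camera axes: x right, y down, z forward; pixel columns grow to the right and rows downward; lengths in m; the calibration is good to about 2 mm. A picture is of the moment at which its call begins. There is no depth.
- env.sign_off(): hands the job in; it is judged then, once.
Trained networks look in a picture, given as the dict that the camera call returned (one of the last four; its "shot" number tells which), for a name from the list of things; names that differ only in an ending like _2 or _b are one class to them, and where a whole thing is asked for, a point or a joint stands for the part that bears it (a point fixed in the world has none). Each returns a list of dicts, best first, with "p" (0 to 1); they miss things now and then, are a little off and sometimes report something else, mostly with a low value. They report only what shows in the picture. A call takes as long as a camera call. They do not tell look-alikes from the thing itself.
- models.search_frame(picture, target): "centre" ([column, row] in pixels, amid what is visible of it).
- models.cut_out(picture, target): "pixels" (480x640 bool, what is visible of it) and "centre" ([column, row] in pixels, amid what is visible of it).
The state is a dict: "time_s": time; "qpos": joint angles; "joint_velocities": joint speeds; "effort": joint torques, N m; "tool_pos": TCP position; "tool_rot": TCP orientation; "force": force on the tool from outside, world axes, zero at the start; "wrist_torque": the same for the moment, N m; "grip_width": finger opening in m; "grasp_force": force on a finger pad.
Only numpy, scipy, OpenCV 4.12 (cv2) and the standard library are available. Lean on these libraries where they do the work, as an engineer would, in place of code of your own. Each camera call takes 0.05 s, during which the arm holds its last target. There are 200 camera calls.

## Working session

There is one attempt and no reset: what is moved stays moved. The work goes in short steps, Python scripts to look and compute and a tool call to move; the robot and the scene stay as the last step left them, time stands still between calls to the robot, and variables do not carry over. Pictures are saved under pics/ and viewed, at most 10 in all, crops included, and the job is handed in when it is done.

Besides the shell and the picture viewer there is one more tool, called after "Request:" as name(argument=value, ...), one argument or row to a line, values as JSON. drive_tool: Moves the arm, as the interface text tells. Its arguments: {"type":"object","properties":{"angular":{"type":"array","items":{"type":"array","items":{"type":"number"}}},"delta_pos":{"type":"array","items":{"type":"array","items":{"type":"number"}}},"gripper":{"type":"array","items":{"type":"number"}},"squeeze":{"type":"number"}},"required":["angular","delta_pos","gripper"]}

```bash
mkdir -p pics; cat > h.py <<'E'
import numpy as np, cv2
from scipy.spatial.transform import Rotation as R
from cell import telemetry, eyes, env, models
def rot(o):
    o=np.array(o,float)
    return o if o.shape==(3,3) else R.from_euler('xyz',o,degrees=True).as_matrix()
def ray(p,px):
    u=cv2.undistortPoints(np.array([[px]],float),np.array(p['mtx']),np.array(p['D'])).ravel()
    return np.array(p['origin']), rot(p['orientation'])@np.array([u[0],u[1],1])
def at_z(p,px,z):
    o,d=ray(p,px); return o+d*(z-o[2])/d[2]
def proj(p,X):
    Rm=rot(p['orientation']); rv=cv2.Rodrigues(Rm.T)[0]; t=-Rm.T@np.array(p['origin'])
    return cv2.projectPoints(np.array(X,float).reshape(-1,1,3),rv,t,np.array(p['mtx']),np.array(p['D']))[0].reshape(-1,2)
def tri(rs):
    A=0;b=0
    for o,d in rs:
        d=d/np.linalg.norm(d);M=np.eye(3)-np.outer(d,d);A=A+M;b=b+M@o
    return np.linalg.solve(A,b)
def save(p,n,crop=None,s=1):
    im=p['pixels'][:,:,::-1]
    if crop: im=im[crop[1]:crop[3],crop[0]:crop[2]]
    cv2.imwrite('pics/'+n,cv2.resize(im,None,fx=s,fy=s,interpolation=cv2.INTER_CUBIC))
E
python3 - <<'E'
from h import *
print(telemetry.get_obs(), env.finger_overhang)
for c in ['scene','top']:
    p=eyes.read_camera(c); save(p,c+'.png'); print(c,p['orientation'],p['origin'],p['mtx'])
    for t in ['tongs','tongs_left','tongs_right','tomato','lemon','onion','pan']:
        print(t,[(round(d['p'],2),np.round(d['centre'],1).tolist(), np.round(at_z(p,d['centre'],0.02),3).tolist()) for d in models.search_frame(p,t)][:4])
E
```

```text
{'time_s': 0.0, 'qpos': array([-68.69015005,  18.43812506,  -4.01623099,  83.17478306,
         1.29699792,  78.54007746,  -3.25939825]), 'joint_velocities': array([ 0.0245066 , -0.05527572,  0.00488225,  0.12811852, -0.09871512,
        0.06239785,  0.00014196]), 'effort': array([-3.51208701e-04, -4.91308272e+01, -4.03923551e-01, -3.12526667e+01,
       -6.38339692e-02,  4.37212118e-02,  1.76461681e-04]), 'tool_pos': array([0.22752367, 0.60832143, 0.23547322]), 'tool_rot': array([-1.79892371e+02,  7.46174460e-03,  1.59501568e+02]), 'force': array([-0.05988295, -0.48707579, -1.09399118]), 'wrist_torque': array([ 0.07038181, -0.01834886, -0.00593544]), 'grasp_force': 0.0, 'grip_width': 0.08710950138427657} 0.014
scene [-139.01538566    0.69950518  -36.58426884] [-0.01296778 -0.70534203  1.1605037 ] [[583.7987384    0.         315.43210337]
 [  0.         583.7987384  242.66244805]
 [  0.           0.           1.        ]]
tongs [(0.85, [216.8, 208.8], [0.425, 0.36, 0.02])]
tongs_left [(0.74, [221.5, 222.0], [0.41, 0.309, 0.02]), (0.73, [327.1, 271.5], [0.533, 0.005, 0.02]), (0.5, [41
[... 656 characters left out ...]
]
 [  0.           0.           1.        ]]
tongs [(0.7, [335.6, 207.3], [0.687, 0.021, 0.02]), (0.62, [230.4, 290.2], [0.441, 0.322, 0.02])]
tongs_left [(0.6, [227.9, 299.2], [0.416, 0.328, 0.02])]
tongs_right [(0.83, [209.8, 293.8], [0.431, 0.38, 0.02])]
tomato [(0.93, [178.1, 273.7], [0.488, 0.475, 0.02]), (0.78, [341.1, 262.4], [0.523, 0.005, 0.02])]
lemon [(0.83, [317.7, 306.5], [0.396, 0.072, 0.02]), (0.7, [381.8, 280.6], [0.471, -0.111, 0.02])]
onion [(0.63, [383.8, 280.9], [0.47, -0.116, 0.02]), (0.58, [231.2, 289.9], [0.442, 0.319, 0.02]), (0.56, [344.8, 257.0], [0.539, -0.005, 0.02]), (0.54, [337.8, 207.4], [0.687, 0.015, 0.02])]
pan [(0.85, [474.8, 279.2], [0.475, -0.377, 0.02])]
```

View pics/scene.png

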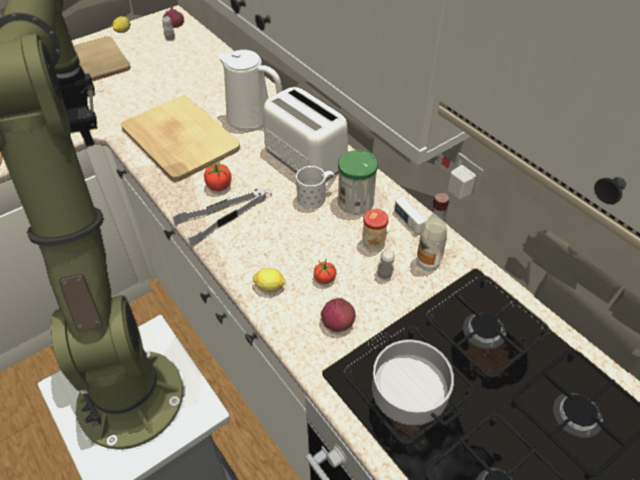

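View pics/top.png

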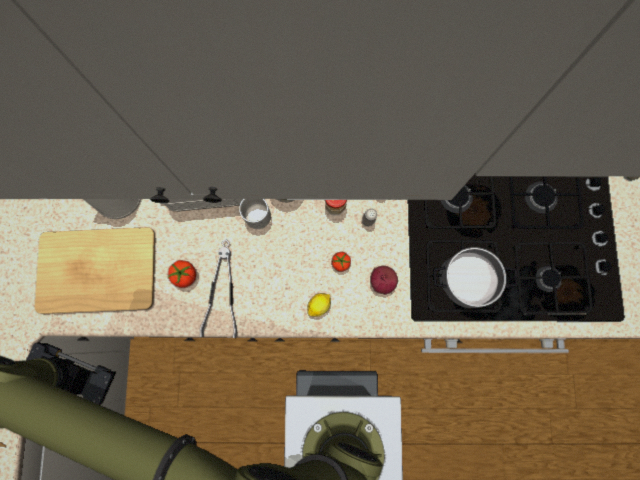

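The scene view shows open tongs with the hinge at about (265,193) and the free ends at (178,218) and (193,240). It also shows the lemon (269,281), onion (338,315) and pan (412,382). The top view shows the hinge at (225,245) and the jaws at (205,335) and (236,335), so the tongs point towards the robot.

Tomato candidates in the top view are the red one at (341,262), which looks smaller, the red one at (182,274), which looks larger, and the onion at (384,280). I choose (341,262) and will check it by size and in a crop.

```bash
python3 - <<'E'
from h import *
P={c:eyes.read_camera(c) for c in ['top','scene']}
M={}
for c,p in P.items():
    for t,z in [('tomato',.029),('lemon',.029),('onion',.04),('pan',.104),('honey_jar',.1),('mug',.09),('coffee_tin',.14),('salt',.09)]:
        for i,d in enumerate(models.cut_out(p,t)[:2]):
            m=d['pixels']; 
            if m.sum()<20: continue
            ys,xs=np.nonzero(m); 
            (cx,cy),r=cv2.minEnclosingCircle(np.c_[xs,ys].astype(np.float32))
            dd=np.linalg.norm(at_z(p,[cx-r,cy],z)-at_z(p,[cx+r,cy],z))
            print(c,t,round(d['p'],2),'circ',round(cx),round(cy),'pos',np.round(at_z(p,[cx,cy],z),3)[:2],'diam',round(dd,3),'eq',round(dd*np.sqrt(m.sum()/np.pi)/r,3))
a=P['top']['pixels'];s=P['scene']['pixels']
A=cv2.resize(a[230:345,160:275],(500,500),interpolation=cv2.INTER_CUBIC)
B=cv2.resize(a[235:300,310:375],(300,300),interpolation=cv2.INTER_CUBIC)
C=cv2.resize(s[165:255,165:285],(300,200),interpolation=cv2.INTER_CUBIC)
cv2.imwrite('pics/crop.png',np.hstack([A,np.vstack([B,C])])[:,:,::-1])
E
```

```text
top tomato 0.63 circ 336 205 pos [0.69  0.021] diam 0.06 eq 0.053
top tomato 0.57 circ 182 274 pos [0.485 0.462] diam 0.089 eq 0.084
top lemon 0.57 circ 319 305 pos [0.401 0.068] diam 0.078 eq 0.068
top onion 0.67 circ 383 279 pos [ 0.472 -0.113] diam 0.085 eq 0.082
top pan 0.86 circ 474 278 pos [ 0.467 -0.35 ] diam 0.222 eq 0.171
top pan 0.69 circ 213 291 pos [0.431 0.352] diam 0.246 eq 0.053
top honey_jar 0.62 circ 335 205 pos [0.671 0.024] diam 0.059 eq 0.05
top honey_jar 0.45 circ 219 292 pos [0.428 0.337] diam 0.257 eq 0.083
top mug 0.73 circ 254 213 pos [0.651 0.251] diam 0.097 eq 0.087
top mug 0.39 circ 231 298 pos [0.413 0.305] diam 0.212 eq 0.037
top salt 0.62 circ 369 218 pos [ 0.637 -0.071] diam 0.047 eq 0.042
scene tomato 0.79 circ 217 176 pos [0.489 0.465] diam 0.086 eq 0.082
scene tomato 0.57 circ 324 272 pos [0.522 0.002] diam 0.057 eq 0.055
scene lemon 0.6 circ 269 278 pos [0.403 0.068] diam 0.079 eq 0.065
scene lemon 0.16 circ 376 230 pos [0.714 0.032] diam 0.111 eq 0.089
scene onion 0.77 circ 338 314 pos [ 0.468 -0.122] diam 0.08 eq 0.079
scene pan 0.63 circ 222 206 pos [0.408 0.28 ] diam 0.261 eq 0.11
scene pan 0.62 circ 414 378 pos [ 0.468 -0.366] diam 0.23 eq 0.171
scene honey_jar 0.93 circ 374 230 pos [ 0.665 -0.011] diam 0.105 eq 0.086
scene honey_jar 0.27 circ 385 264 pos [ 0.615 -0.11 ] diam 0.069 eq 0.053
scene mug 0.93 circ 315 186 pos [0.648 0.208] diam 0.123 eq 0.106
scene coffee_tin 0.77 circ 358 182 pos [0.714 0.115] diam 0.164 eq 0.135
scene salt 0.63 circ 386 265 pos [ 0.621 -0.106] diam 0.067 eq 0.051
```

View pics/crop.png

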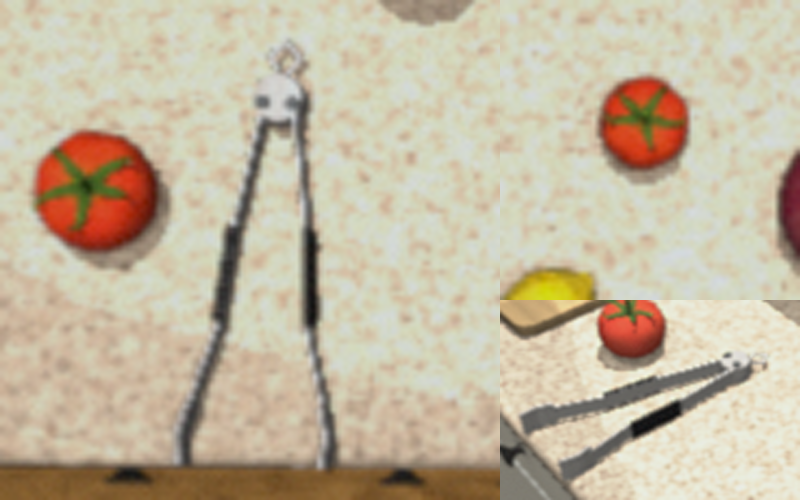

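The crop confirms the small tomato at top pixel (341,262), 57 mm wide and at (0.522, 0.003). The other one is about 85 mm. The tongs' hinges are at crop (263,101) and (293,101), the sleeves at (227,276) and (310,278), and the jaw ends at (183,465) and (327,465).

```bash
python3 - <<'E'
from h import *
p=eyes.read_camera('top')
f=lambda x,y,z: at_z(p,[160+(x+.5)/500*115-.5,230+(y+.5)/500*115-.5],z)
h1,h2=f(263,101,.034),f(293,101,.034)
sl,sr=f(227,276,.031),f(310,278,.031)
j1,j2=f(183,465,.03),f(327,465,.03)
# sleeve end points
e=[f(*q,.031) for q in [(234,226),(220,326),(309,230),(312,326)]]
print(np.round([h1,h2,sl,sr,j1,j2],3)); print(np.round(e,3))
hm=(h1+h2)/2; g=(sl+sr)/2; j=(j1+j2)/2
for a,b in [(hm,g),(g,j),(hm,j)]:
    d=b-a; print(np.hypot(*d[:2]),np.degrees(np.arctan2(d[1],d[0])))
q=models.cut_out(p,'tongs'); 
for d in q[:2]: print(d['p'],d['centre'],d['pixels'].sum())
for z in (.05,.104): pass
m=models.cut_out(p,'pan')[0]['pixels'].astype(np.uint8)
# pan rim: bright ellipse, opening removes handles
k=cv2.morphologyEx(m,cv2.MORPH_OPEN,np.ones((25,25),np.uint8)); ys,xs=np.nonzero(k)
print('pan',xs.min(),xs.max(),ys.min(),ys.max(), at_z(p,[(xs.min()+xs.max())/2,(ys.min()+ys.max())/2],.104), at_z(p,[xs.min(),278],.104)-at_z(p,[xs.max(),278],.104))
s=eyes.read_camera('scene'); print('pan check',proj(p,[[.475,-.358,.104]]),proj(s,[[.475,-.358,.104]]))
print(telemetry.get_obs()['time_s'])
E
```

```text
[[0.547 0.353 0.034]
 [0.547 0.333 0.034]
 [0.432 0.372 0.031]
 [0.431 0.318 0.031]
 [0.311 0.395 0.03 ]
 [0.311 0.302 0.03 ]]
[[0.465 0.369 0.031]
 [0.399 0.375 0.031]
 [0.462 0.32  0.031]
 [0.4   0.315 0.031]]
0.11583812970739832 179.17536569300256
0.12035079784078893 178.3208624967842
0.23618236320792965 178.7399507977546
0.81 [213.7, 293.0] 588
pan 445 504 251 305 [ 0.46842877 -0.35059715  0.104     ] [-0.00044763  0.1589536   0.        ]
pan check [[477.10902809 275.57863614]] [[414.26875067 373.29477578]]
1.9
```

Request:
drive_tool(
  angular=[
    [0,0,0],
    [0,0,0],
    [0,0,0],
    [0,0,0],
    [0,0,0],
    [0,0,0],
    [0,0,0],
    [0,0,0],
    [0,0,0],
    [0,0,0],
    [0,0,0],
    [0,0,0],
  ],
  delta_pos=[
    [-1.2,-0.7,0.3],
    [-2.4,-1.5,0.7],
    [-2.6,-1.6,0.8],
    [-2.6,-1.6,0.8],
    [-2.6,-1.6,0.8],
    [-2.6,-1.6,0.8],
    [-2.6,-1.6,0.8],
    [-2.6,-1.6,0.8],
    [-2.6,-1.6,0.8],
    [-2.6,-1.6,0.8],
    [-2.4,-1.5,0.7],
    [-1.5,-0.9,0.4],
  ],
  gripper=[8.7,8.7,8.7,8.7,8.7,8.7,8.7,8.7,8.7,8.7,8.7,8.7],
  squeeze=25,
)

```text
time_s: 3.1
tool_pos: [0.4336, 0.3428, 0.1509]
tool_rot: [-179.9, 0.0, 159.3]
force: [-0.9, 0.1, 0.7]
grip_width: 0.0868
grasp_force: 0.0
```

Request:
drive_tool(
  angular=[
    [0,0,0.07],
    [0,0,0.14],
    [0,0,0.149],
    [0,0,0.149],
    [0,0,0.149],
    [0,0,0.149],
    [0,0,0.149],
    [0,0,0.149],
    [0,0,0.149],
    [0,0,0.149],
    [0,0,0.149],
    [0,0,0.149],
    [0,0,0.149],
    [0,0,0.149],
    [0,0,0.149],
    [0,0,0.149],
    [0,0,0.149],
    [0,0,0.149],
    [0,0,0.149],
    [0,0,0.06],
  ],
  delta_pos=[
    [0,0,0],
    [0,0,0],
    [0,0,0],
    [0,0,0],
    [0,0,0],
    [0,0,0],
    [0,0,0],
    [0,0,0],
    [0,0,0],
    [0,0,0],
    [0,0,0],
    [0,0,0],
    [0,0,0],
    [0,0,0],
    [0,0,0],
    [0,0,0],
    [0,0,0],
    [0,0,0],
    [0,0,0],
    [0,0,0],
  ],
  gripper=[8.7,8.7,8.7,8.7,8.7,8.7,8.7,8.7,8.7,8.7,8.7,8.7,8.7,8.7,8.7,8.7,8.7,8.7,8.7,8.7],
)

```text
time_s: 5.1
tool_pos: [0.4321, 0.3455, 0.1515]
tool_rot: [180.0, 0.0, -1.4]
force: [-0.7, -0.0, 1.0]
grip_width: 0.0866
grasp_force: 0.0
```

```bash
python3 - <<'E'
from h import *
p=eyes.read_camera('wrist'); save(p,'w1.png')
print(p['origin'],p['orientation'])
o=telemetry.get_obs(); print(o['time_s'],o['tool_pos'],o['tool_rot'],o['qpos'])
print(proj(p,[[.4315,.345,.031],[.547,.343,.034]]))
E
```

```text
[0.50645792 0.34418088 0.29925791] [ 1.64303769e+02  2.42573357e-02 -9.13669588e+01]
5.15 [0.43209805 0.34549533 0.1514956 ] [ 1.79988342e+02  3.12669246e-03 -1.44312234e+00] [ -60.11788151   10.1655012    20.78595062  104.01290018   -3.90799715
   66.52953643 -129.51492836]
[[321.00109258 244.93935471]
 [320.01136813  70.44767859]]
```

View pics/w1.png

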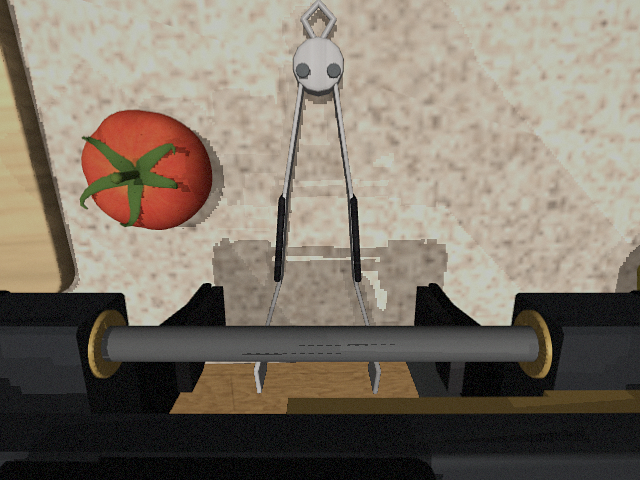

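The wrist view shows the hinge studs at (303,71) and (334,71), the sleeves at (280,240) and (355,238), and the jaw ends at (259,390) and (376,390).

```bash
python3 - <<'E'
from h import *
p=eyes.read_camera('wrist')
h=at_z(p,[318.5,70.5],.034); 
c=[at_z(p,q,.031) for q in [(282,197),(275.5,280),(352,196),(358,281)]]
print(np.round(h,4),np.round(c,4)); g=np.mean(c,0); print(g)
d=g-h; print(np.hypot(*d[:2]),np.degrees(np.arctan2(d[1],d[0])))
im=p['pixels'].astype(int).sum(2)
for r in (220,240,260): print(r,[int(x) for x in np.nonzero(im[r,260:380]<150)[0]+260])
E
```

```text
[0.547  0.3439 0.034 ] [[0.4668 0.3713 0.031 ]
 [0.4054 0.3793 0.031 ]
 [0.4663 0.3226 0.031 ]
 [0.4032 0.3183 0.031 ]]
[0.43540849 0.34789219 0.031     ]
0.11164370840764715 177.9569179276716
220 [278, 279, 280, 281, 282, 283, 285, 352, 353, 354, 355, 356, 357]
240 [277, 278, 279, 280, 281, 282, 285, 350, 353, 354, 355, 356, 357, 358]
260 [275, 276, 277, 278, 279, 280, 281, 351, 354, 355, 356, 357, 358, 359]
```

The big look-alike tomato at about (0.485, 0.466) would crowd the gripper body, so I will grip 18 mm further forward on the sleeves and slightly to the right.

Request:
drive_tool(
  angular=[
    [0,0,0.005],
    [0,0,0.005],
    [0,0,0],
    [0,0,0],
    [0,0,0],
    [0,0,0],
    [0,0,0],
    [0,0,0],
    [0,0,0],
    [0,0,0],
    [0,0,0],
  ],
  delta_pos=[
    [-0.8,0.2,0],
    [-0.9,0.2,0],
    [0,0,1.0],
    [0,0,2.0],
    [0,0,2.0],
    [0,0,2.0],
    [0,0,2.0],
    [0,0,1.5],
    [0,0,1.2],
    [0,0,0.8],
    [0,0,0.5],
  ],
  gripper=[8.7,8.7,8.7,8.7,8.7,8.7,8.7,8.7,8.7,8.7,8.7],
)

```text
time_s: 6.3
tool_pos: [0.4147, 0.3431, 0.021]
tool_rot: [180.0, 0.0, -1.7]
force: [-0.4, 0.4, 0.6]
grip_width: 0.0867
grasp_force: 0.0
```

Request:
drive_tool(
  angular=[
    [0,0,0],
    [0,0,0],
    [0,0,0],
    [0,0,0],
    [0,0,0],
    [0,0,0],
  ],
  delta_pos=[
    [0,0,0],
    [0,0,0],
    [0,0,0],
    [0,0,0],
    [0,0,0],
    [0,0,0],
  ],
  gripper=[7.0,6.2,5.6,5.6,5.6,5.6],
)

```text
time_s: 6.9
tool_pos: [0.4149, 0.3436, 0.0222]
tool_rot: [-179.9, -0.0, -1.7]
force: [-0.4, 0.9, 3.1]
grip_width: 0.0566
grasp_force: 3.9
```

```bash
python3 - <<'E'
from h import *
p=eyes.read_camera('wrist'); save(p,'w2.png')
o=telemetry.get_obs(); print(o)
E
```

```text
{'time_s': 6.95, 'qpos': array([ -59.52242935,   17.49805108,   19.35692632,  112.22408687,
         -7.3666961 ,   51.37969339, -128.07116953]), 'joint_velocities': array([-0.0124612 ,  0.00338392, -0.07142322,  0.00781909,  0.03739136,
       -0.08916883, -0.14982346]), 'effort': array([  0.44540003, -37.7142334 ,   3.57095294, -23.59497964,
         0.37940201,  -0.30395955,   0.07557112]), 'tool_pos': array([0.41493854, 0.34365293, 0.02219204]), 'tool_rot': array([-1.79935268e+02, -2.61303926e-02, -1.67956467e+00]), 'force': array([-1.91254149,  0.57536189,  3.22526282]), 'wrist_torque': array([ 0.06944753,  0.36109778, -0.08464665]), 'grasp_force': 4.069170761877103, 'grip_width': 0.056464779411311776}
```

View pics/w2.png

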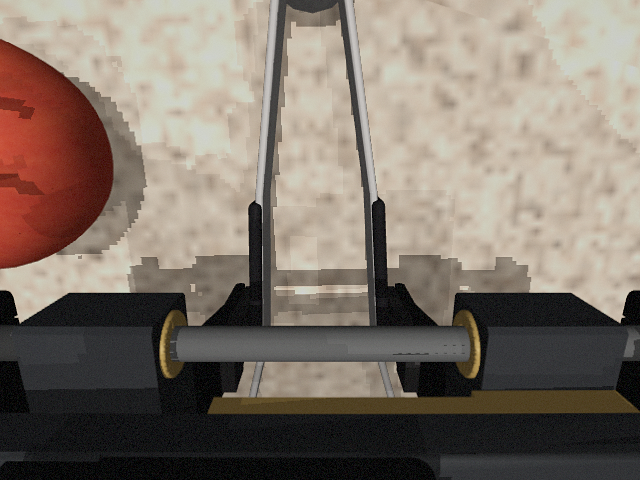

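The sleeves at (255,250) and (379,250) sit between the fingers, with the pads on the front half and the big tomato clear at (110,170). I will lift slightly, move right and check.

Request:
drive_tool(
  angular=[
    [0,0,0],
    [0,0,0],
    [0,0,0],
    [0,0,0],
    [0,0,0],
    [0,0,0],
    [0,0,0],
    [0,0,0],
    [0,0,0],
    [0,0,0],
  ],
  delta_pos=[
    [0,0,-0.3],
    [0,0,-0.4],
    [0,0,-0.4],
    [0,0.6,0],
    [0,1.5,0],
    [0,2.0,0],
    [0,2.0,0],
    [0,2.0,0],
    [0,1.0,0],
    [0,0.3,0],
  ],
  gripper=[5.6,5.6,5.6,5.6,5.6,5.6,5.6,5.6,5.6,5.6],
)

```text
time_s: 7.95
tool_pos: [0.412, 0.2472, 0.0326]
tool_rot: [-180.0, 0.0, -1.8]
force: [0.5, 0.0, -0.6]
grip_width: 0.0562
grasp_force: 2.9
```

Request:
drive_tool(
  angular=[
    [0,0,-0.05],
    [0,0,-0.1],
    [0,0,-0.1],
    [0,0,-0.1],
    [0,0,-0.1],
    [0,0,-0.1],
    [0,0,-0.1],
    [0,0,-0.1],
    [0,0,-0.1],
    [0,0,-0.1],
    [0,0,-0.1],
    [0,0,-0.1],
    [0,0,-0.1],
    [0,0,-0.1],
    [0,0,-0.1],
    [0,0,-0.1],
    [0,0,-0.1],
    [0,0,-0.1],
    [0,0,-0.08],
    [0,0,-0.04],
  ],
  delta_pos=[
    [0,0,0],
    [0,0,0],
    [0,0,0],
    [0,0,0],
    [0,0,0],
    [0,0,0],
    [0,0,0],
    [0,0,0],
    [0,0,0],
    [0,0,0],
    [0,0,0],
    [0,0,0],
    [0,0,0],
    [0,0,0],
    [0,0,0],
    [0,0,0],
    [0,0,0],
    [0,0,0],
    [0,0,0],
    [0,0,0],
  ],
  gripper=[5.6,5.6,5.6,5.6,5.6,5.6,5.6,5.6,5.6,5.6,5.6,5.6,5.6,5.6,5.6,5.6,5.6,5.6,5.6,5.6],
)

```text
time_s: 9.95
tool_pos: [0.4121, 0.2499, 0.0327]
tool_rot: [180.0, -0.0, 105.7]
force: [-0.1, 1.0, -0.8]
grip_width: 0.0564
grasp_force: 2.9
```

```bash
python3 - <<'E'
from h import *
s=eyes.read_camera('scene'); t=eyes.read_camera('top'); w=eyes.read_camera('wrist')
o=telemetry.get_obs(); print({k:np.round(v,4) for k,v in o.items() if k in('time_s','tool_pos','tool_rot','force','grip_width','grasp_force','wrist_torque')})
A=cv2.resize(s['pixels'][165:345,190:430],(400,300),interpolation=cv2.INTER_CUBIC)
B=cv2.resize(t['pixels'][200:350,220:420],(400,300),interpolation=cv2.INTER_CUBIC)
C=cv2.resize(w['pixels'],(400,300),interpolation=cv2.INTER_AREA)
C2=cv2.resize(t['pixels'],(400,300),interpolation=cv2.INTER_AREA)
cv2.imwrite('pics/m3.png',np.vstack([np.hstack([A,B]),np.hstack([C,C2])])[:,:,::-1])
for n,p in (('s',s),('t',t)):
  print(n,[(round(d['p'],2),np.round(d['centre'],1).tolist(),np.round(at_z(p,d['centre'],.03)[:2],3).tolist()) for d in models.search_frame(p,'tomato')[:3]])
E
```

```text
{'time_s': np.float64(10.1), 'tool_pos': array([0.4119, 0.2497, 0.0326]), 'tool_rot': array([ 1.799922e+02, -1.910000e-02,  1.054568e+02]), 'force': array([-0.5408, -0.1222, -1.2373]), 'wrist_torque': array([-0.0629,  0.0554, -0.0108]), 'grasp_force': np.float64(2.9453), 'grip_width': np.float64(0.0563)}
s [(0.95, [323.9, 273.0], [0.519, -0.0])]
t [(0.76, [179.8, 275.2], [0.483, 0.467]), (0.52, [340.1, 260.3], [0.527, 0.009])]
```

View pics/m3.png

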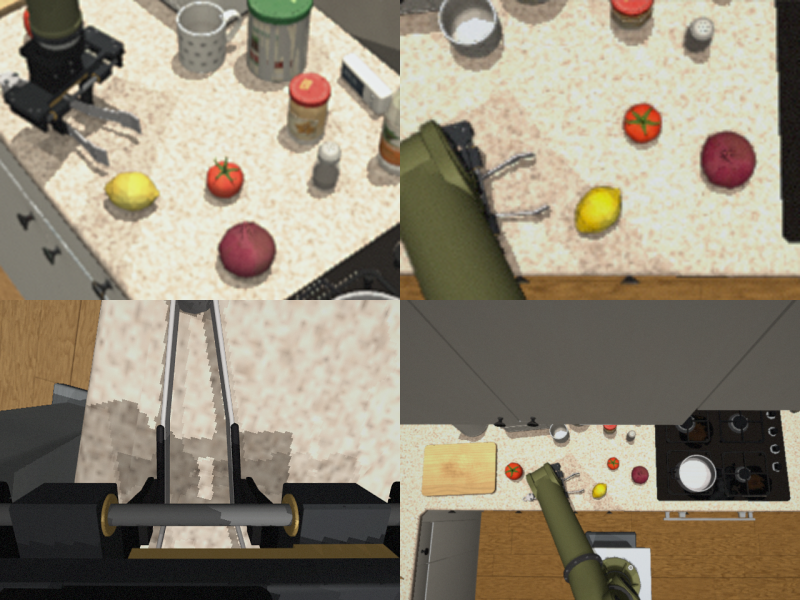

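The tongs are clear of the worktop, open and level. Their jaw tips are at top-crop (533,157) and (547,211). The tomato is at (642,123), the lemon at (600,210) and the onion at (728,158), and the way in from the upper left is free. Next I measure the tips against the tomato.

```bash
python3 - <<'E'
from h import *
rs=[];
for c,b in (('top',(320,240,362,284)),('scene',(308,255,342,290))):
    p=eyes.read_camera(c); im=p['pixels'][b[1]:b[3],b[0]:b[2]].astype(int)
    m=(im[...,0]>im[...,1]*1.6+20); 
    n,l,st,ce=cv2.connectedComponentsWithStats(m.astype(np.uint8)); k=1+np.argmax(st[1:,4])
    x,y,w,h,a=st[k]; hull=cv2.convexHull(np.argwhere(l==k)[:,::-1].astype(np.float32)); mo=cv2.moments(hull)
    q=(b[0]+mo['m10']/mo['m00'],b[1]+mo['m01']/mo['m00']); print(c,q,w,h,at_z(p,q,.029)); rs.append(ray(p,q))
    if c=='top':
        for z in (.03,.045): print(z,at_z(p,(286.5,278.5),z),at_z(p,(293.5,305.5),z))
print(tri(rs))
o=telemetry.get_obs(); T=o['tool_pos']; d=np.radians(285.3); print(T, T[:2]+.107*np.array([np.cos(d),np.sin(d)]))
E
```

```text
top (340.4485596707819, 265.21124828532237) 18 10 [0.51331246 0.00761986 0.029     ]
0.03 [0.47440666 0.16114586 0.03      ] [0.39814877 0.13996777 0.03      ]
0.045 [0.4725653 0.1598976 0.045    ] [0.39714138 0.13895111 0.045     ]
scene (324.42226047045324, 273.3568559954102) 21 18 [ 0.51998824 -0.00115654  0.029     ]
[0.51889768 0.00525289 0.02140635]
[0.41200131 0.2493542  0.03257522] [0.44023572 0.14614655]
```

Request:
drive_tool(
  angular=[
    [0,0,0],
    [0,0,0],
    [0,0,0],
    [0,0,0],
    [0,0,0],
    [0,0,0],
  ],
  delta_pos=[
    [-0.5,0.3,0],
    [-1.3,0.8,0],
    [-1.6,1.1,0],
    [-1.6,1.1,0],
    [-1.0,0.6,0],
    [-0.5,0.2,0],
  ],
  gripper=[5.6,5.6,5.6,5.6,5.6,5.6],
)

```text
time_s: 10.9
tool_pos: [0.4698, 0.1963, 0.0326]
tool_rot: [180.0, 0.0, 105.4]
force: [0.2, -1.0, -1.4]
grip_width: 0.0561
grasp_force: 2.9
```

```bash
python3 - <<'E'
from h import *
s=eyes.read_camera('scene'); t=eyes.read_camera('top')
o=telemetry.get_obs(); T=o['tool_pos'];print(o['time_s'],T,o['tool_rot'],o['force'],o['grip_width'],o['grasp_force'])
A=cv2.resize(s['pixels'][180:300,230:350],(400,400),interpolation=cv2.INTER_CUBIC)
B=cv2.resize(t['pixels'][210:310,280:380],(400,400),interpolation=cv2.INTER_CUBIC)
cv2.imwrite('pics/m4.png',np.hstack([A,B])[:,:,::-1])
a=np.radians(o['tool_rot'][2]+180-.3); d=np.array([np.cos(a),np.sin(a)]); l=np.array([-d[1],d[0]])
for n,p,c in (('s',s,(230,180,120)),('t',t,(280,210,100))):
    for lab,X in (('tipL',[*(T[:2]+.107*d+.039*l),.046]),('tipR',[*(T[:2]+.107*d-.039*l),.046]),('tom',[.522,.003,.029])):
        q=proj(p,[X])[0]; print(n,lab,q,(q-np.array(c[:2]))*400/c[2])
E
```

```text
11.0 [0.46902582 0.196805   0.03247289] [-1.79987740e+02  1.18666391e-02  1.05392585e+02] [-0.22089442 -0.05974234 -0.92632435] 0.05623737898322286 2.9514287396796135
s tipL [304.03970903 240.50705771] [246.7990301  201.69019237]
s tipR [284.14421158 259.30699629] [180.48070527 264.35665429]
s tom [324.05318582 271.9035754 ] [313.5106194  306.34525134]
t tipL [306.71821393 256.78031637] [106.87285572 187.12126548]
t tipR [313.65662736 283.29743371] [134.62650943 293.18973482]
t tom [342.05561199 262.21276933] [248.22244796 208.85107732]
```

View pics/m4.png

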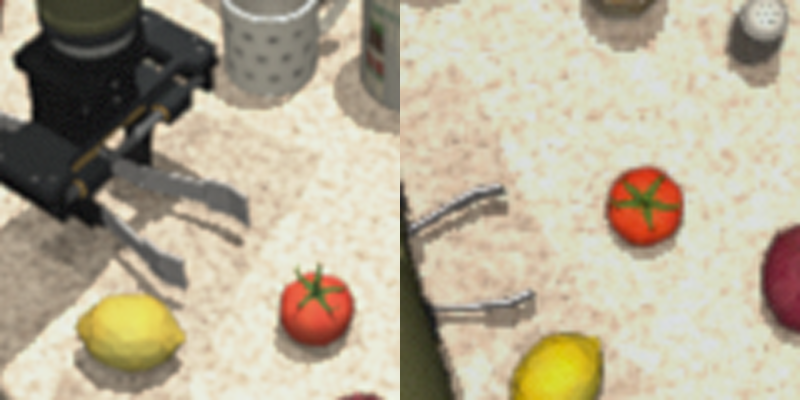

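The jaws, at top-crop (504,190) and (533,295), point at the tomato at (645,206) and match the predicted positions to within about 1 px. The tips are slightly raised, so I will advance 11.3 cm along the tongs and come down 4 mm.

Request:
drive_tool(
  angular=[
    [0,0,0],
    [0,0,0],
    [0,0,0],
    [0,0,0],
    [0,0,0],
    [0,0,0],
    [0,0,0],
    [0,0,0],
    [0,0,0],
    [0,0,0],
    [0,0,0],
  ],
  delta_pos=[
    [-0.5,0.1,0.1],
    [-1.0,0.0,0.1],
    [-1.4,0,0.1],
    [-1.4,0,0.1],
    [-1.4,0,0],
    [-1.4,0,0],
    [-1.4,0,0],
    [-1.2,0,0],
    [-0.8,0,0],
    [-0.5,0,0],
    [-0.3,0,0],
  ],
  gripper=[5.6,5.6,5.6,5.6,5.6,5.6,5.6,5.6,5.6,5.6,5.6],
)

```text
time_s: 12.1
tool_pos: [0.5001, 0.0885, 0.0286]
tool_rot: [180.0, -0.0, 105.5]
force: [0.7, 1.0, -0.8]
grip_width: 0.0557
grasp_force: 2.9
```

```bash
python3 - <<'E'
from h import *
s=eyes.read_camera('scene'); t=eyes.read_camera('top')
o=telemetry.get_obs(); T=o['tool_pos'];print(o['time_s'],T,o['tool_rot'],o['force'],o['grip_width'],o['grasp_force'])
A=cv2.resize(s['pixels'][210:320,260:370],(400,400),interpolation=cv2.INTER_CUBIC)
B=cv2.resize(t['pixels'][210:310,290:390],(400,400),interpolation=cv2.INTER_CUBIC)
cv2.imwrite('pics/m5.png',np.hstack([A,B])[:,:,::-1])
E
```

```text
12.2 [0.50004802 0.08863587 0.02856476] [1.79993654e+02 4.63258841e-03 1.05463520e+02] [ 0.17149366  0.04117934 -0.45656517] 0.056160734481996544 2.959186492344088
```

View pics/m5.png

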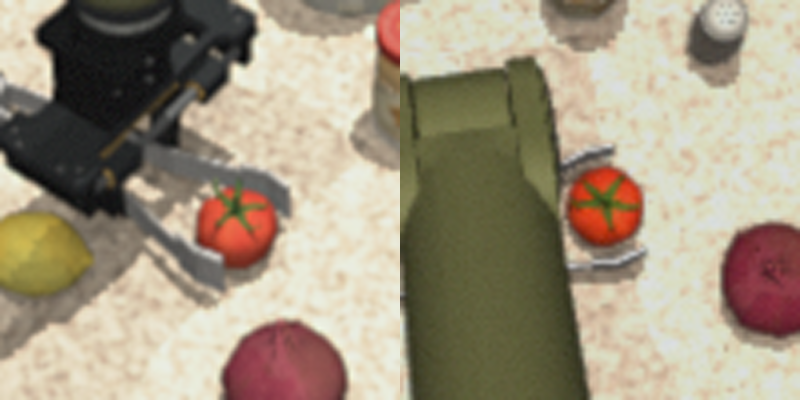

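The scene and top views show the jaws on both sides of the tomato, at top-crop tips (612,150) and (645,254) with the tomato at (605,206), centred sideways. The jaws are about 4 mm short lengthways, so I will advance 4 mm and close.

Request:
drive_tool(
  angular=[
    [0,0,0],
    [0,0,0],
    [0,0,0],
    [0,0,0],
    [0,0,0],
    [0,0,0],
    [0,0,0],
    [0,0,0],
    [0,0,0],
    [0,0,0],
    [0,0,0],
    [0,0,0],
    [0,0,0],
    [0,0,0],
  ],
  delta_pos=[
    [-0.2,0,0],
    [-0.2,0,0],
    [0,0,0],
    [0,0,0],
    [0,0,0],
    [0,0,0],
    [0,0,0],
    [0,0,0],
    [0,0,0],
    [0,0,0],
    [0,0,0],
    [0,0,0],
    [0,0,0],
    [0,0,0],
  ],
  gripper=[5.6,5.6,5.4,5.2,5.0,4.8,4.6,4.4,4.2,4.0,3.8,3.6,3.4,3.4],
  squeeze=22,
)

```text
time_s: 13.6
tool_pos: [0.501, 0.085, 0.0286]
tool_rot: [180.0, -0.0, 105.5]
force: [-0.2, 0.3, -0.1]
grip_width: 0.0423
grasp_force: 21.9
```

```bash
python3 - <<'E'
from h import *
s=eyes.read_camera('scene'); t=eyes.read_camera('top')
o=telemetry.get_obs(); T=o['tool_pos'];print(o['time_s'],T,o['tool_rot'],o['force'],o['grip_width'],o['grasp_force'])
A=cv2.resize(s['pixels'][210:320,260:370],(400,400),interpolation=cv2.INTER_CUBIC)
B=cv2.resize(t['pixels'][210:310,290:390],(400,400),interpolation=cv2.INTER_CUBIC)
cv2.imwrite('pics/m6.png',np.hstack([A,B])[:,:,::-1])
E
```

```text
13.7 [0.50099933 0.08501094 0.02856208] [ 1.79998377e+02 -4.54671418e-03  1.05474061e+02] [0.03249612 0.69371173 0.0034165 ] 0.042509372130968205 21.937487558461726
```

View pics/m6.png

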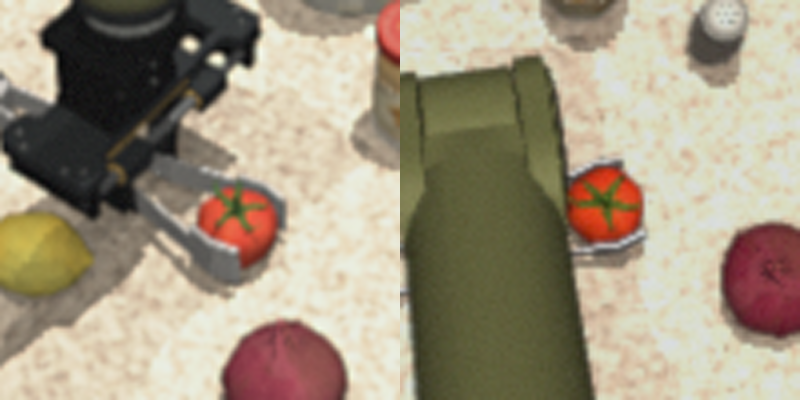

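The jaws have closed on the tomato, which now fills them at top-crop (605,205). The width is 42.4 mm as predicted and the gripper is well away from it. I will lift gently and fit the pan rim meanwhile.

Request:
drive_tool(
  angular=[
    [0,0,0],
    [0,0,0],
    [0,0,0],
    [0,0,0],
    [0,0,0],
    [0,0,0],
    [0,0,0],
  ],
  delta_pos=[
    [0,0,-0.3],
    [0,0,-0.6],
    [0,0,-0.8],
    [0,0,-0.8],
    [0,0,-0.8],
    [0,0,-0.5],
    [0,0,-0.2],
  ],
  gripper=[3.4,3.4,3.4,3.4,3.4,3.4,3.4],
)

```text
time_s: 14.4
tool_pos: [0.5015, 0.0851, 0.0695]
tool_rot: [179.9, -0.0, 105.5]
force: [0.4, -0.1, -1.8]
grip_width: 0.0425
grasp_force: 21.9
```

```bash
cat > fit.py <<'E'
from h import *
from scipy.optimize import minimize
def panfit(ps,x0=(.47,-.356)):
    th=np.linspace(0,2*np.pi,180,endpoint=False)
    G=[]
    for p in ps:
        g=cv2.GaussianBlur(cv2.cvtColor(p['pixels'],cv2.COLOR_RGB2GRAY).astype(np.float32),(0,0),1.0)
        G.append(np.hypot(cv2.Sobel(g,5,1,0),cv2.Sobel(g,5,0,1)))
    def cost(v,Gs,pp):
        c=0
        for g,p in zip(Gs,pp):
            X=np.c_[v[0]+.08*np.cos(th),v[1]+.08*np.sin(th),0*th+.104]
            q=proj(p,X).astype(np.float32); c-=cv2.remap(g,q[:,0],q[:,1],1).mean()
        return c
    out=[]
    for Gs,pp in [(G[:1],ps[:1]),(G[1:],ps[1:]),(G,ps)]:
        gr=[(cost((x,y),Gs,pp),x,y) for x in np.arange(.445,.5,.002) for y in np.arange(-.39,-.32,.002)]
        out.append(np.round(min(gr),4))
    return out
E
python3 - <<'E'
from fit import *
s=eyes.read_camera('scene'); t=eyes.read_camera('top')
o=telemetry.get_obs(); print(o['time_s'],o['tool_pos'],o['tool_rot'],o['force'],o['grip_width'],o['grasp_force'])
print(panfit([t,s]))
for n,p in (('s',s),('t',t)):
  print(n,[(round(d['p'],2),np.round(d['centre'],1).tolist(),np.round(at_z(p,d['centre'],.07)[:2],3).tolist()) for d in models.search_frame(p,'tomato')[:3]])
E
```

```text
14.5 [0.50121054 0.08504856 0.06894789] [ 1.79957411e+02 -8.94146599e-03  1.05468861e+02] [ 0.69694408  0.07070687 -2.58671214] 0.04257363318367888 21.922519833315164
[array([-302.5518,    0.473 ,   -0.356 ]), array([-308.1818,    0.473 ,   -0.356 ]), array([-6.107335e+02,  4.730000e-01, -3.560000e-01])]
s [(0.88, [326.9, 258.2], [0.533, 0.007]), (0.64, [217.3, 175.8], [0.471, 0.423])]
t [(0.75, [341.1, 257.8], [0.528, 0.007]), (0.56, [180.0, 272.6], [0.485, 0.454])]
```

The load is about 2 N, which matches tongs plus tomato, so the tomato is lifted. The pan rim fits at (0.473, -0.356) in both cameras. I will draw back while rising, then cross to the pan.

Request:
drive_tool(
  angular=[
    [0,0,0],
    [0,0,0],
    [0,0,0],
    [0,0,0],
    [0,0,0],
    [0,0,0],
    [0,0,0],
    [0,0,0],
    [0,0,0],
    [0,0,0],
  ],
  delta_pos=[
    [0.1,-0.3,-0.5],
    [0.2,-0.6,-0.9],
    [0.2,-0.8,-1.1],
    [0.2,-0.8,-1.2],
    [0.3,-0.9,-1.3],
    [0.3,-0.9,-1.3],
    [0.2,-0.9,-1.2],
    [0.2,-0.8,-1.0],
    [0.1,-0.5,-0.7],
    [0.1,-0.3,-0.4],
  ],
  gripper=[3.4,3.4,3.4,3.4,3.4,3.4,3.4,3.4,3.4,3.4],
)

```text
time_s: 15.6
tool_pos: [0.4302, 0.0852, 0.1654]
tool_rot: [179.9, -0.0, 105.5]
force: [0.6, 0.4, -2.6]
grip_width: 0.0423
grasp_force: 21.9
```

Request:
drive_tool(
  angular=[
    [0,0,0],
    [0,0,0],
    [0,0,0],
    [0,0,0],
    [0,0,0],
    [0,0,0],
    [0,0,0],
    [0,0,0],
    [0,0,0],
    [0,0,0],
    [0,0,0],
    [0,0,0],
    [0,0,0],
    [0,0,0],
    [0,0,0],
    [0,0,0],
    [0,0,0],
    [0,0,0],
    [0,0,0],
    [0,0,0],
  ],
  delta_pos=[
    [-0.6,-0.14,0],
    [-1.3,-0.27,0],
    [-1.9,-0.41,0],
    [-2.1,-0.46,0],
    [-2.1,-0.46,0],
    [-2.1,-0.46,0],
    [-2.1,-0.46,0],
    [-2.1,-0.46,0],
    [-2.1,-0.46,0],
    [-2.1,-0.46,0],
    [-2.1,-0.46,0],
    [-2.1,-0.46,0],
    [-2.1,-0.46,0],
    [-2.1,-0.46,0],
    [-2.1,-0.46,0],
    [-2.1,-0.46,0],
    [-1.9,-0.41,0],
    [-1.3,-0.27,0],
    [-0.6,-0.14,0],
    [-0.3,0,0],
  ],
  gripper=[3.4,3.4,3.4,3.4,3.4,3.4,3.4,3.4,3.4,3.4,3.4,3.4,3.4,3.4,3.4,3.4,3.4,3.4,3.4,3.4],
)

```text
time_s: 17.6
tool_pos: [0.45, -0.2757, 0.1641]
tool_rot: [-179.9, -0.0, 105.4]
force: [-0.4, 0.1, -1.8]
grip_width: 0.0424
grasp_force: 21.9
```

```bash
python3 - <<'E'
from fit import *
s=eyes.read_camera('scene'); t=eyes.read_camera('top')
o=telemetry.get_obs(); T=o['tool_pos'];print(o['time_s'],T,o['tool_rot'],o['force'],o['grip_width'],o['grasp_force'])
rs=[]
for n,p in (('s',s),('t',t)):
  q=proj(p,[[T[0]+.0215,T[1]-.081,T[2]]])[0]; print(n,'pred',q)
  for d in models.cut_out(p,'tomato')[:3]:
      ys,xs=np.nonzero(d['pixels']); c=np.array(d['centre']); print(n,round(d['p'],2),c,xs.min(),xs.max(),ys.min(),ys.max(),np.round(at_z(p,c,.16)[:2],3))
      if np.linalg.norm(c-q)<20: rs.append(ray(p,c)); break
if len(rs)==2: print('tomato',tri(rs))
A=cv2.resize(s['pixels'][250:450,320:520],(400,400),interpolation=cv2.INTER_CUBIC)
B=cv2.resize(t['pixels'][200:340,400:540],(400,400),interpolation=cv2.INTER_CUBIC)
cv2.imwrite('pics/m7.png',np.hstack([A,B])[:,:,::-1])
E
```

```text
17.7 [ 0.45058707 -0.27458702  0.1642187 ] [-1.79960533e+02 -1.56239544e-02  1.05448634e+02] [-0.2922275   0.55630935 -2.14552914] 0.04215862405165357 21.922463842201978
s pred [415.88493897 357.93331965]
s 0.74 [418.6 358.2] 402 431 344 371 [ 0.478 -0.358]
t pred [483.36477181 273.68943054]
t 0.87 [178.6 272.1] 167 194 260 287 [0.474 0.431]
```

View pics/m7.png

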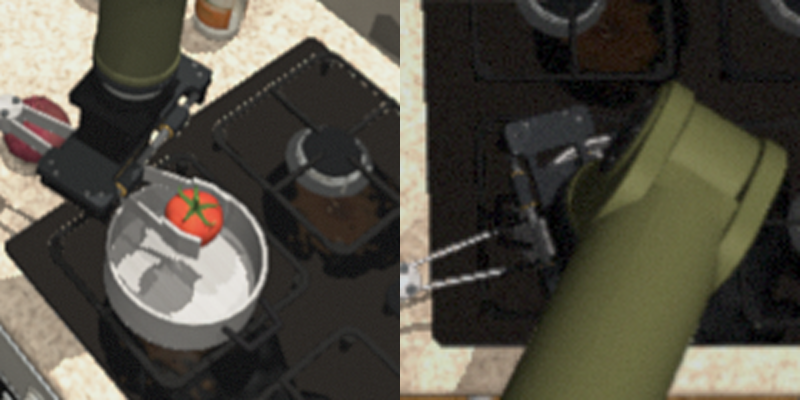

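The scene view shows the tomato held in the jaws at crop (194,215), full pixel (418,358), above the middle of the pan. The hinge end is level and nothing else is disturbed. I will lower 1 cm so that it hangs about 2 cm above the rim, then settle.

Request:
drive_tool(
  angular=[
    [0,0,0],
    [0,0,0],
    [0,0,0],
    [0,0,0],
    [0,0,0],
    [0,0,0],
    [0,0,0],
    [0,0,0],
    [0,0,0],
    [0,0,0],
    [0,0,0],
    [0,0,0],
  ],
  delta_pos=[
    [0,-0.1,0.2],
    [0,-0.1,0.3],
    [0,0,0.3],
    [0,0,0.2],
    [0,0,0],
    [0,0,0],
    [0,0,0],
    [0,0,0],
    [0,0,0],
    [0,0,0],
    [0,0,0],
    [0,0,0],
  ],
  gripper=[3.4,3.4,3.4,3.4,3.4,3.4,3.4,3.4,3.4,3.4,3.4,3.4],
)

```text
time_s: 19.0
tool_pos: [0.4489, -0.275, 0.1546]
tool_rot: [180.0, -0.0, 105.5]
force: [0.7, -0.1, -1.9]
grip_width: 0.0426
grasp_force: 21.9
```

```bash
python3 - <<'E'
from h import *
s=eyes.read_camera('scene'); o=telemetry.get_obs(); T=o['tool_pos']
print(o['time_s'],T,o['force'],o['grip_width'],o['grasp_force'],o['joint_velocities'])
ok=False
for d in models.cut_out(s,'tomato')[:3]:
    c=np.array(d['centre']); X=at_z(s,c,T[2]); print(round(d['p'],2),c,X)
    ok|=np.hypot(X[0]-.473,X[1]+.356)<.012
if ok and abs(o['grip_width']-.0423)<.002: print(env.sign_off())
E
```

```text
19.05 [ 0.44892509 -0.27495812  0.15454805] [ 0.21992475 -0.19504565 -2.38354296] 0.04210836365520283 21.922541563399136 [ 0.00273182 -0.04577477 -0.05201958  0.01289678  0.06358009 -0.06699667
 -0.06870971]
0.6 [415.9 359.6] [ 0.4743141  -0.35488882  0.15454805]
the job is handed in; nothing more can be done
None
```

I handed the job in at 19 s: the arm is holding the small tomato still in the tongs, about 2 cm above the rim and within about 2 mm of the middle of the pan, touching nothing else; no verdict came back.

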